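Draw the olive-wood spoon out of the half-opening bin

TASK

The olive-wood spoon has ended up in the white pull-out bin, which opens only part of the way and is shorter at the mouth than the spoon. Pull the bin out by its handle to its stop, tip the spoon handle-end up and draw it out slantwise through the gap between the clear cover and the bin's front, and finish while still gripping it and holding it still in the air, the whole spoon at least 10 cm above the rim of the bin's front. Leave the bin pulled out and do not shift or tip the bowl, pinch pot, press, jar, mug or cutter.

Things in the scene. Friction and masses are not known exactly. Their poses are not given: they have to be found in the camera images.
- housing: low white housing, fixed to the worktop, 320 long (x) x 140 wide (y) x 69 mm high, top cover of clear plastic (underside 64 mm, top 69 mm above the worktop; a grey strip marks its front edge). Its origin lies on the worktop under the middle of the cover's front edge; x axis into the housing, y across, z up. The bin comes out towards -x.
- bin (a joint): how far the grey bin is pulled out, m: 0 shut, 0.18 at its stop. Slides with about 2 N of friction (plus damping of 6 N per m/s) and stays where it is left. Inside it is 300 mm long, 116 mm wide; floor 12 mm, side walls 52 mm above the worktop. Inner face of its front panel at housing x = -(joint value). Pulled out to the stop, the gap from cover edge to front panel is 180 mm.
- bin_handle (a point): middle of the steel bow handle's bar on the outside of the bin's front panel: a round bar 12 mm thick, 100 mm long along the housing's y, 52 mm above the worktop, with 42 mm free between it and the panel's outer face; can be pinched from above
- bin_rim (a point): middle of the front panel's top rim, 78 mm above the worktop; the panel is 8 mm thick and 140 mm wide
- spoon: olive-wood spoon, 260 mm long, about 70 g, lying on the bin floor roughly along housing x, handle end to the front, up to 35 mm free before and behind; travels with the bin. Origin: mid-length, on its underside; x axis from handle end to bowl end, z up. Handle 16 wide x 16 mm thick, x = -130 to +82 mm; round bowl 52 mm across, 16 mm thick, centred at x = +104 mm
- spoon_end (a point): handle end of the spoon, mid-thickness (x = -130 mm, 8 mm above the underside)
- spoon_bowl (a point): bowl end of the spoon, mid-thickness (x = +130 mm, 8 mm above the underside)
- bowl: stainless steel mixing bowl, 190 mm across, 70 mm high; origin under its centre. Leave it alone
- pinch_pot: tiny blue ceramic pinch pot, 60 mm across, 35 mm high; origin under its centre. Leave it alone
- press: green plastic pierogi press lying open flat, two 96 mm dishes side by side joined by a hinge, about 256 x 96 mm, 16 mm high; origin under the hinge, x axis along the length. Leave it alone
- jar: closed glass jar, 76 mm across, 110 mm high; origin under its centre. Leave it alone
- mug: white ceramic mug, 80 mm across, 90 mm high; origin under its centre. Leave it alone
- cutter: steel ring dough cutter, 72 mm across, 40 mm high; origin under its centre. Leave it alone

How it is judged:
On the way, in this order (a step that is already met when the one before it is completed fails the run):
1. the bin is pulled out to its stop (value of joint bin above 0.168 m), for 0.2 s.
2. the spoon slants through the gap: handle end above the front rim, bowl end still under the cover (height (world z) of spoon_end above 0.078 m and height (world z) of spoon_bowl below 0.064 m and x of spoon_bowl in the frame of housing above 0 m), for 0.05 s.
At the end, for the whole second after the job is handed in: The fingers grip the spoon, both its ends are at least 158 mm above the worktop (80 mm above the front rim), it is still (under 0.04 m/s and 0.3 rad/s) and touches neither the bin unit nor any bystander, and the bin is still pulled out by more than 150 mm (height (world z) of each of spoon_end, spoon_bowl above 0.158 m and contact force between the fingers and spoon above 1 N and contact force between spoon and housing below 0.3 N and linear speed of spoon below 0.04 m/s and angular speed of spoon below 0.3 rad/s and value of joint bin above 0.15 m and contact force between spoon and bowl below 0.3 N and contact force between spoon and pinch_pot below 0.3 N and contact force between spoon and press below 0.3 N and contact force between spoon and jar below 0.3 N and contact force between spoon and mug below 0.3 N and contact force between spoon and cutter below 0.3 N); the arm keeps its last pose, push and grip.
It fails at once if the bowl, pinch pot, press, jar, mug or cutter is shifted by more than 30 mm (distance of any of bowl, pinch_pot, press, jar, mug, cutter from where it was at the start of the episode above 0.03 m).
It fails at once if one of these is tipped by more than about 23 degrees (angle between any of bowl, pinch_pot, press, jar, mug, cutter's own z axis and vertical above 0.4 rad).
It also fails if it takes over 58 s, if anything falls off the work surface, if the arm or the gripper's body presses on something with over 40 N, if the wrist force passes 120 N, or if a joint passes its speed limit or range.

ROBOT

A 7-joint arm with a two-finger parallel gripper is mounted at the origin on the work surface. World frame = base frame: x ahead of the robot, y to its left, z up, the work surface at z = 0. Lengths are in m, angles in rad, forces in N, time in s.
With the tool pointing down it reaches from about 0.425 to 0.825 m from the base axis. Payload 3.6 kg.
Tool frame: the origin (TCP) lies between the finger pads; the fingertips stand 25 mm ahead of it and the grasp point (between the pads) lies 6 mm ahead of it; z points along the fingers, x is the direction in which the jaws open and shut, and the axes are right-handed (so a half turn about z gives the same grasp; the last joint's range is limited). The gripper opens to 93 mm and grips with 3 to 60 N. Pads are 15 mm wide; open, the fingers measure 128 mm over their backs; the gripper's body (75 mm by 188 mm) begins 65 mm behind the grasp point.
Start: joints at [1.181, 0.615, -0.013, 1.423, 0.008, 1.103, -0.04], TCP at [0.231, -0.607, 0.244] pointing down, gripper open.
Joint ranges: [-3.12, 3.12], [-0.3, 2.06], [-1.34, 1.32], [0.26, 2.42], [-1.36, 4.5], [0.01, 1.98], [-2.84, 2.84]. Speed limits (rad/s): [2.79, 2.79, 3.14, 3.14, 3.14, 3.14, 3.14].

INTERFACE

Orientations are given as a unit quaternion [x, y, z, w].
In Python, from rig import ctrl gives the robot as it stands. The module is installed in compiled form; this text tells all that it offers.
- The arm moves only by the tool send_rows, never from a script. Its argument "increments" is text: rows parted by semicolons, each of 7 numbers parted by spaces: the shift along the world's x, y, z in units of 0.3 m (1.0 is 0.3 m), then the turn, a rotation vector about the world's x, y, z in units of 180 degrees (1.0 is 180 degrees), then the closure, from -1 (fully open) to 1 (shut), so that 0 is half open. In form: x y z ax ay az claw; .... A call has 1 to 10 rows; each row is the pose to reach, as a shift and turn from the pose commanded when the call began, turning the shorter way round; what a row does not reach only later rows make up. A row lasts 1/12 s, in which the tool goes at most 41.7 mm and 7.16 degrees, less where a joint would pass 70% of its speed; a pose out of reach is approached as far as the arm can. A call with a number of a shift or a turn outside -1 to 1 is refused whole. A call with a gripper value outside its range is refused whole. The fingers move at their own pace and stop on an object; "squeeze" is the grip in N (left out, the last holds). Time passes only in rows, so rows that repeat a pose let the fingers close. It gives the time, the measured TCP pose, the force and the opening at its end, in the units of the state.
- ctrl.state(): the state, without advancing time (a new reading comes with each control period).
- ctrl.read_camera(name): name is "side" or "top" or "wrist"; returns a dict with "color" (420x560x3 uint8, blue, green, red), "fx", "fy", "cx", "cy" (pixels), "eye" and "attitude" of the camera in the world. Camera axes: x right, y up, looking along -z (the intrinsics and any distortion apply to the point x, -y, -z); pixel columns grow to the right and rows downward; lengths in m; the calibration is good to about 2 mm. A picture is of the moment at which its call begins. There is no depth.
- ctrl.hand_in(): hands the job in, once; it reports no verdict.
Trained networks look in the newest picture that a camera, given by its name, has taken for a name from the list of things; names that differ only in an ending like _2 or _b are one class to them, and where a whole thing is asked for, a point or a joint stands for the part that bears it (a point fixed in the world has none). Each returns a list of dicts, best first, with "conf" (0 to 1); they miss things now and then, are a little off and sometimes report something else, mostly with a low value. They report only what shows in the picture. A call takes as long as a camera call.
- ctrl.spot_in(query, camera): "point" ([x, y, z] in m, in the coordinates of the camera as it stood for that picture, good to about 4 mm: the middle of the surface that is visible of it).
The state is a dict: "time_s": time; "q": joint angles; "qd": joint speeds; "effort": joint torques, N m; "position": TCP position; "orientation": TCP orientation; "force": force on the tool from outside, world axes, zero at the start; "ft_torque": the same for the moment, N m; "grip_width": finger opening in m.
Only numpy, scipy, OpenCV 4.12 (cv2) and the standard library are available. Lean on these libraries where they do the work, as an engineer would, in place of code of your own. Each camera call takes 0.05 s, during which the arm holds its last target. There are 200 camera calls.

## Working session

There is one attempt and no reset: what is moved stays moved. The work goes in short steps, Python scripts to look and compute and a tool call to move; the robot and the scene stay as the last step left them, time stands still between calls to the robot, and variables do not carry over. Pictures are saved under pics/ and viewed, about 8 in all and at most 12, crops included, and the job is handed in when it is done.

Besides the shell and the picture viewer there is one more tool, called after "Request:" as name(argument=value, ...) on one line, values as JSON. send_rows: Moves the arm, as the interface text tells. Its arguments: {"type":"object","properties":{"increments":{"type":"string"},"squeeze":{"type":"number"}},"required":["increments"]}

```bash
mkdir -p pics
cat > h.py <<'E'
import numpy as np, cv2
from scipy.spatial.transform import Rotation as R
from rig import ctrl
def cam(n,save=None):
    c=ctrl.read_camera(n)
    if save: cv2.imwrite('pics/'+save,c['color'])
    return c
def att(c):
    a=np.array(c['attitude'],float)
    return a if a.shape==(3,3) else R.from_quat(a).as_matrix()
def w(c,p): return att(c)@np.array(p)+np.array(c['eye'])
def find(c,n,names):
    for q in names:
        for d in ctrl.spot_in(q,n)[:2]:
            print(n,q,round(d['conf'],2),np.round(w(c,d['point']),3))
def pix(c,P):
    v=att(c).T@(np.array(P)-np.array(c['eye']))
    return c['cx']+c['fx']*v[0]/-v[2], c['cy']+c['fy']*(-v[1])/-v[2]
def ray(c,u,v,z):
    d=att(c)@np.array([(u-c['cx'])/c['fx'],-(v-c['cy'])/c['fy'],-1]); e=np.array(c['eye'])
    return e+d*(z-e[2])/d[2]
E
python3 - <<'E'
from h import *
c=cam('top','t0.png'); print({k:v for k,v in c.items() if k!='color'})
find(c,'top',['housing','bin','bin_handle','bin_rim','spoon','bowl','pinch_pot','press','jar','mug','cutter'])
c=cam('side','s0.png');find(c,'side',['housing','bin_handle','bin_rim','spoon'])
print(ctrl.state())
cv2.imwrite('pics/a.png',np.hstack([cv2.imread('pics/t0.png')]))
E
```

```text
{'fx': 426.4998810552721, 'fy': 426.4998810552721, 'cx': 283.496818012622, 'cy': 209.49382408613698, 'eye': array([ 0.36434739, -0.0750443 ,  1.35849859]), 'attitude': array([ 0.06014133, -0.05207715, -0.69848168,  0.71119219])}
top housing 0.93 [0.518 0.182 0.065]
top bin 0.86 [0.497 0.017 0.059]
top bin_handle 0.77 [0.499 0.018 0.055]
top bin_handle 0.31 [ 0.515 -0.552  0.023]
top bin_rim 0.72 [0.496 0.018 0.06 ]
top bowl 0.73 [ 0.516 -0.552  0.028]
top bowl 0.7 [0.521 0.184 0.066]
top pinch_pot 0.56 [ 0.717 -0.248  0.012]
top pinch_pot 0.44 [ 0.621 -0.348  0.027]
top press 0.8 [0.772 0.038 0.015]
top mug 0.64 [ 0.36  -0.335  0.023]
top cutter 0.44 [ 0.623 -0.349  0.029]
side housing 0.76 [0.514 0.219 0.067]
side bin_handle 0.76 [0.492 0.023 0.061]
side bin_rim 0.86 [0.492 0.02  0.063]
{'time_s': 0.85, 'q': array([ 1.18048117,  0.61487847, -0.0126103 ,  1.42338047,  0.00809201,
        1.10341481, -0.04040743]), 'qd': array([ 0.00032792,  0.00031792,  0.00179064,  0.00083259, -0.00031692,
       -0.00039699,  0.00018254]), 'effort': array([ 2.30974911e-04, -4.58787918e+01,  2.08973922e-01, -1.66026360e+01,
       -6.10922556e-02,  1.31164875e-02,  2.49427154e-05]), 'position': array([ 0.23131798, -0.60742226,  0.24366067]), 'orientation': array([ 8.23370876e-01, -5.67503657e-01,  6.04920198e-07, -2.93116325e-05]), 'force': array([ 0.64439038, -0.08762038, -0.78237449]), 'ft_torque': array([-0.02334402,  0.04878135,  0.00692391]), 'grip_width': 0.09301011907286766}
```

View pics/t0.png

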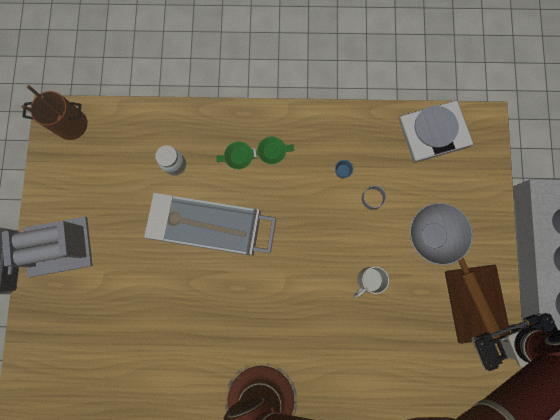

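View pics/s0.png

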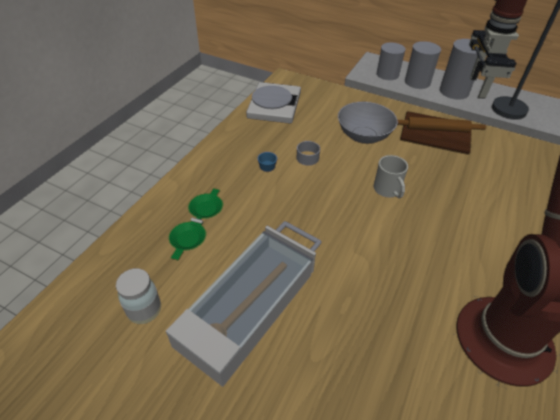

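Top view: housing spans about (150,220) to (255,230), handle about (265,234), spoon from (172,218) to (243,233) under the clear cover. All bystanders are clear of the pull path (−y). Zooming for pixel-accurate geometry.

Run:
```python
import cv2
i=cv2.imread('pics/t0.png')[180:265,135:285]
cv2.imwrite('pics/z0.png',cv2.resize(i,None,fx=5.3,fy=5.3,interpolation=cv2.INTER_CUBIC))
```

```text
(no output)
```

View pics/z0.png

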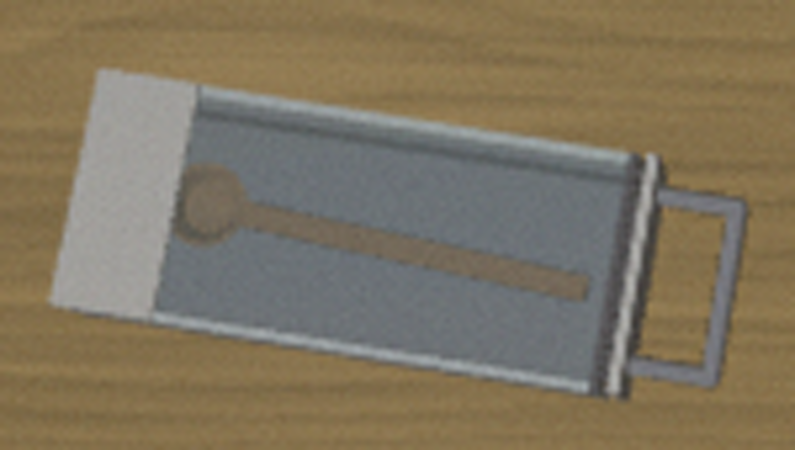

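Zoomed crop: handle bar runs (742,205)–(712,383), front rim (653,157)–(618,395), housing back corners (97,70) and (50,303), spoon end (587,285), spoon bowl far edge (178,203).

Run:
```python
from h import *
c=cam('top')
P={'h1':(740,203,.052),'h2':(711,383,.052),'r1':(653,157,.078),'r2':(618,395,.078),'b1':(97,70,.069),'b2':(50,303,.069),'se':(588,286,.028),'sb':(178,203,.028),'c1':(634,155,.069),'c2':(592,393,.069)}
W={k:ray(c,135+u/5.3,180+v/5.3,z) for k,(u,v,z) in P.items()}
for k in W: print(k,np.round(W[k],4))
for a,b in [('b1','c1'),('b2','c2'),('sb','se'),('h1','h2'),('r1','r2')]:
    d=W[b]-W[a]; print(a,b,np.linalg.norm(d).round(3),np.degrees(np.arctan2(d[1],d[0])).round(2))
```

```text
h1 [ 0.5455 -0.0312  0.052 ]
h2 [ 0.4405 -0.0168  0.052 ]
r1 [0.5677 0.0185 0.078 ]
r2 [0.4313 0.0344 0.078 ]
b1 [0.6149 0.345  0.069 ]
b2 [0.4783 0.3628 0.069 ]
se [0.4977 0.0584 0.028 ]
sb [0.543  0.3045 0.028 ]
c1 [0.5701 0.0302 0.069 ]
c2 [0.4326 0.05   0.069 ]
b1 c1 0.318 -98.1
b2 c2 0.316 -98.31
sb se 0.25 -100.42
h1 h2 0.106 172.19
r1 r2 0.137 173.34
```

Frame: origin ≈ (0.5005, 0.032), yaw ≈ 82°. Handle at ≈ (0.493, −0.023). I'll move over the handle with a narrowed opening.

Request:
send_rows(increments="0.437 0.973 0 0 0 -0.08 0.14;0.437 0.973 0 0 0 -0.08 0.14;0.437 0.973 0 0 0 -0.08 0.14;0.437 0.973 0 0 0 -0.08 0.14;0.437 0.973 0 0 0 -0.08 0.14;0.437 0.973 0 0 0 -0.08 0.14;0.437 0.973 0 0 0 -0.08 0.14;0.437 0.973 0 0 0 -0.08 0.14;0.437 0.973 0 0 0 -0.08 0.14;0.437 0.973 0 0 0 -0.08 0.14", squeeze=40)

```text
time_s: 1.73
position: [0.3635, -0.314, 0.244]
orientation: [0.747, -0.664, 0.0, -0.0]
force: [-1.8, -0.9, -0.1]
grip_width: 0.0404
```

Request:
send_rows(increments="0.437 0.9 0 0 0 -0.08 0.14;0.437 0.9 0 0 0 -0.08 0.14;0.437 0.9 0 0 0 -0.08 0.14;0.437 0.9 0 0 0 -0.08 0.14;0.437 0.9 0 0 0 -0.08 0.14;0.437 0.9 0 0 0 -0.08 0.14;0.437 0.9 0 0 0 -0.08 0.14;0.437 0.9 0 0 0 -0.08 0.14;0.437 0.9 0 0 0 -0.08 0.14;0.437 0.9 0 0 0 -0.08 0.14")

```text
time_s: 2.57
position: [0.4939, -0.0466, 0.2434]
orientation: [-0.656, 0.755, -0.0, -0.0]
force: [-0.8, -1.2, 0.0]
grip_width: 0.0398
```

Run:
```python
from h import *
c=cam('wrist','w1.png'); find(c,'wrist',['bin_handle','bin_rim','spoon_end','housing'])
s=ctrl.state(); print(s['position'],R.from_quat(s['orientation']).as_matrix().round(3),s['grip_width'])
print(pix(c,[.5005,.032,.069]),pix(c,[.493,-.023,.052]))
```

```text
wrist bin_handle 0.7 [0.513 0.021 0.055]
wrist bin_rim 0.68 [0.511 0.02  0.057]
wrist housing 0.6 [0.523 0.1   0.069]
[ 0.49301538 -0.04775267  0.24369974] [[-0.142 -0.99  -0.   ]
 [-0.99   0.142 -0.001]
 [ 0.001  0.    -1.   ]] 0.03984395066199051
(np.float64(185.62589423775037), np.float64(201.77034230087912)) (np.float64(249.0939242629162), np.float64(197.73704736156608))
```

View pics/w1.png

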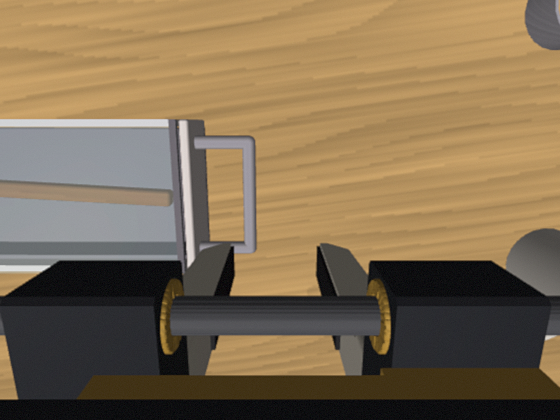

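Wrist view: bar centre at about (250,196), predicted (249,198) — agrees. Descend and pinch.

Request:
send_rows(increments="0 0.08 -0.1 0 0 0 0.14;0 0.08 -0.2 0 0 0 0.14;0 0.08 -0.3 0 0 0 0.14;0 0.08 -0.4 0 0 0 0.14;0 0.08 -0.5 0 0 0 0.14;0 0.08 -0.56 0 0 0 0.14;0 0.08 -0.62 0 0 0 0.14;0 0.08 -0.62 0 0 0 0.14;0 0.08 -0.62 0 0 0 1;0 0.08 -0.62 0 0 0 1")

```text
time_s: 3.65
position: [0.4942, -0.0223, 0.0586]
orientation: [-0.656, 0.755, -0.001, 0.001]
force: [-1.0, -0.4, -0.3]
grip_width: 0.0307
```

Request:
send_rows(increments="0 0 0 0 0 0 1;0 0 0 0 0 0 1;0 0 0 0 0 0 1;0 0 0 0 0 0 1")

```text
time_s: 3.98
position: [0.4942, -0.0219, 0.0587]
orientation: [-0.656, 0.755, -0.001, 0.001]
force: [-0.3, -0.4, 6.4]
grip_width: 0.0109
```

Request:
send_rows(increments="-0.008 -0.06 0 0 0 0 1;-0.016 -0.12 0 0 0 0 1;-0.026 -0.18 0 0 0 0 1;-0.034 -0.24 0 0 0 0 1;-0.042 -0.3 0 0 0 0 1;-0.05 -0.36 0 0 0 0 1;-0.06 -0.42 0 0 0 0 1;-0.068 -0.48 0 0 0 0 1;-0.076 -0.54 0 0 0 0 1;-0.082 -0.58 0 0 0 0 1")

```text
time_s: 4.82
position: [0.4695, -0.1963, 0.0587]
orientation: [-0.656, 0.755, -0.001, 0.001]
force: [-1.6, 1.5, 5.5]
grip_width: 0.0107
```

Request:
send_rows(increments="-0.002 -0.015 0 0 0 0 1;-0.002 -0.015 0 0 0 0 1;-0.002 -0.015 0 0 0 0 1;-0.002 -0.015 0 0 0 0 1")

```text
time_s: 5.15
position: [0.4695, -0.1963, 0.0587]
orientation: [-0.657, 0.753, 0.001, 0.002]
force: [-0.5, 5.9, 7.1]
grip_width: 0.0104
```

Request:
send_rows(increments="0 0 0 0 0 0 0.14;0 0 0 0 0 0 0.14;0 0 0 0 0 0 0.14;0 0 0 0 0 0 0.14;0 0 0.1 0 0 0 0.14;0 0 0.2 0 0 0 0.14;0 0 0.3 0 0 0 0.14;0 0 0.4 0 0 0 0.14;0 0 0.5 0 0 0 0.14;0 0 0.6 0 0 0 0.14")

```text
time_s: 5.98
position: [0.4676, -0.2005, 0.239]
orientation: [-0.656, 0.755, 0.0, -0.0]
force: [-0.5, 0.3, 1.2]
grip_width: 0.0403
```

Run:
```python
from h import *
c=cam('top'); find(c,'top',['bin_handle','bin_rim','spoon','spoon_end','spoon_bowl'])
s=ctrl.state(); print(s['position'],s['q'].round(2),s['force'])
i=c['color'][180:270,160:340]; cv2.imwrite('pics/t2.png',cv2.resize(i,None,fx=4.4,fy=4.4,interpolation=cv2.INTER_CUBIC))
```

```text
top bin_handle 0.93 [ 0.482 -0.05   0.013]
top bin_handle 0.7 [0.715 0.291 0.105]
top bin_rim 0.57 [ 0.483 -0.047  0.014]
top bin_rim 0.35 [ 0.485 -0.036  0.026]
top spoon 0.51 [ 0.486 -0.042  0.028]
top spoon_end 0.49 [ 0.486 -0.035  0.027]
top spoon_end 0.21 [0.718 0.288 0.107]
top spoon_bowl 0.55 [ 0.487 -0.031  0.029]
[ 0.46714904 -0.19999137  0.23625239] [ 0.43  0.41 -0.09  1.83  0.05  0.91 -1.4 ] [ 0.39792922 -0.4711635  -0.30725172]
```

View pics/t2.png

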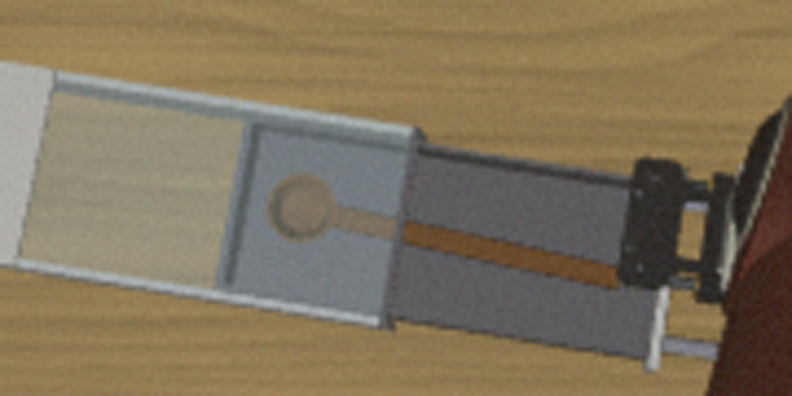

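Bin is out: cover edge at (415,128)–(385,325), spoon bowl centred at (300,207), handle in the open gap through (500,253).

Run:
```python
from h import *
c=cam('top')
P={'c1':(416,130,.069),'c2':(387,325,.069),'bc':(300,207,.028),'m1':(402,233,.028),'m2':(500,252,.028),'m3':(600,273,.028),'sb':(266,206,.024),'rimc':(652,370,.078)}
o=np.array([.5005,.032]);ux=np.array([.14,.990]);uy=np.array([-.99,.14])
for k,(u,v,z) in P.items():
    p=ray(c,160+u/4.4,180+v/4.4,z); print(k,p.round(4),'hx %.4f hy %.4f'%((p[:2]-o)@ux,(p[:2]-o)@uy))
```

```text
c1 [0.5691 0.0304 0.069 ] hx 0.0080 hy -0.0682
c2 [0.4335 0.0462 0.069 ] hx 0.0047 hy 0.0683
bc [0.5185 0.115  0.028 ] hx 0.0847 hy -0.0062
m1 [0.5012 0.0415 0.028 ] hx 0.0095 hy 0.0007
m2 [ 0.4889 -0.0286  0.028 ] hx -0.0616 hy 0.0030
m3 [ 0.4752 -0.0999  0.028 ] hx -0.1341 hy 0.0066
sb [0.5193 0.14   0.024 ] hx 0.1095 hy -0.0035
rimc [ 0.406  -0.1351  0.078 ] hx -0.1786 hy 0.0702
```

Request:
send_rows(increments="0.03 0.2 0 0 0 0.04 0.14;0.04 0.3 0 0 0 0.08 0.14;0.04 0.33 0 0 0 0.12 0.14;0.04 0.33 0 0 0 0.16 0.14;0.04 0.33 0 0 0 0.2 0.14;0.04 0.33 0 0 0 0.24 0.14;0.04 0.33 0 0 0 0.28 0.14;0.04 0.33 0 0 0 0.32 0.14;0.04 0.33 0 0 0 0.36 0.14;0.04 0.33 0 0 0 0.4 0.14")

```text
time_s: 7.17
position: [0.4794, -0.101, 0.2361]
orientation: [0.974, -0.225, -0.002, -0.0]
force: [0.3, 1.0, 0.9]
grip_width: 0.0403
```

Request:
send_rows(increments="0 0 0 0 0 0.04 0.14;0 0 0 0 0 0.08 0.14;0 0 0 0 0 0.09 0.14;0 0 0 0 0 0.09 0.14")

```text
time_s: 7.5
position: [0.4795, -0.1012, 0.2361]
orientation: [0.996, -0.088, -0.002, -0.001]
force: [0.3, 1.0, -0.1]
grip_width: 0.0399
```

Run:
```python
from h import *
c=cam('wrist','w2.png'); find(c,'wrist',['spoon','bin_rim','housing'])
s=ctrl.state(); print(s['position'],R.from_quat(s['orientation']).as_matrix().round(3),s['q'].round(2))
```

```text
wrist spoon 0.73 [ 0.49  -0.025  0.026]
wrist bin_rim 0.92 [ 0.486 -0.059  0.012]
[ 0.47999842 -0.10104154  0.23704114] [[ 0.984 -0.177 -0.001]
 [-0.177 -0.984  0.   ]
 [-0.001 -0.    -1.   ]] [ 0.52  0.42 -0.51  1.87  0.25  0.92 -0.28]
```

View pics/w2.png

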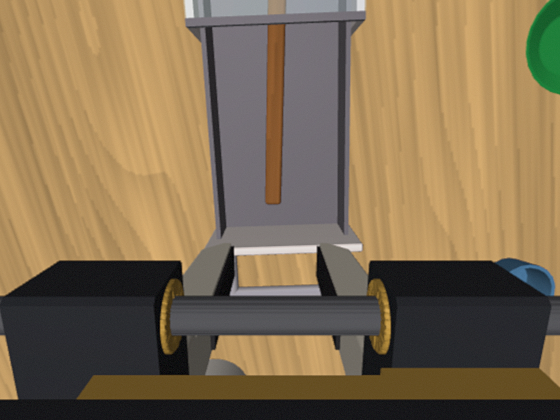

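Wrist view: spoon handle end at (273,203), handle centreline passes (276.5,30) at the cover edge; spoon is free in the gap.

Run:
```python
from h import *
c=cam('wrist')
o=np.array([.5005,.032]);ux=np.array([.14,.990]);uy=np.array([-.99,.14])
P={'end':(273,202,.028),'mid':(275,110,.028),'cov':(277,30,.028),'riminL':(233,249,.078),'rimR':(361,247,.078),'covL':(187,24,.064),'covR':(365,18,.064)}
for k,(u,v,z) in P.items():
    p=ray(c,u,v,z); print(k,p.round(4),'hx %.4f hy %.4f'%((p[:2]-o)@ux,(p[:2]-o)@uy))
a=ray(c,*P['end']);b=ray(c,*P['cov']); d=b-a; print(np.degrees(np.arctan2(d[1],d[0])), ctrl.state()['position'])
for k in (.05,.06,.07): print(k,(a+d/np.linalg.norm(d)*k).round(4))
```

```text
end [ 0.4753 -0.1127  0.028 ] hx -0.1468 hy 0.0047
mid [ 0.4927 -0.0266  0.028 ] hx -0.0591 hy -0.0004
cov [0.5064 0.0405 0.028 ] hx 0.0092 hy -0.0047
riminL [ 0.4356 -0.1373  0.078 ] hx -0.1767 hy 0.0406
rimR [ 0.5463 -0.1551  0.078 ] hx -0.1789 hy -0.0716
covL [0.4353 0.0494 0.064 ] hx 0.0081 hy 0.0670
covR [0.5749 0.0289 0.064 ] hx 0.0073 hy -0.0740
78.52824619283619 [ 0.48009898 -0.10099747  0.2372314 ]
0.05 [ 0.4853 -0.0637  0.028 ]
0.06 [ 0.4873 -0.0539  0.028 ]
0.07 [ 0.4892 -0.0441  0.028 ]
```

Request:
send_rows(increments="0.02 0.12 -0.05 0 0 -0.007 0.14;0.02 0.157 -0.15 0 0 -0.007 0.14;0.02 0.157 -0.25 0 0 -0.007 0.14;0.02 0.157 -0.35 0 0 -0.007 0.14;0.02 0.157 -0.45 0 0 -0.007 0.14;0.02 0.157 -0.54 0 0 -0.007 0.14;0.02 0.157 -0.6 0 0 -0.007 0.14;0.02 0.157 -0.635 0 0 -0.007 0.14;0.02 0.157 -0.65 0 0 -0.007 0.14;0.02 0.157 -0.65 0 0 -0.007 0.14")

```text
time_s: 8.58
position: [0.4859, -0.0537, 0.0418]
orientation: [0.995, -0.099, -0.001, 0.0]
force: [-0.2, 0.0, -0.1]
grip_width: 0.0399
```

Run:
```python
from h import *
s=ctrl.state(); print(s['position'],s['force'],s['q'].round(2))
```

```text
[ 0.48590264 -0.05369226  0.04178546] [-0.19751815  0.01800906 -0.12973575] [ 0.27  0.71 -0.31  2.06  0.48  0.44 -0.61]
```

Request:
send_rows(increments="0 0 -0.007 0 0 0 0.14;0 0 -0.007 0 0 0 1;0 0 -0.007 0 0 0 1;0 0 -0.007 0 0 0 1;0 0 -0.007 0 0 0 1;0 0 -0.007 0 0 0 1;0 0 -0.007 0 0 0 1", squeeze=45)

```text
time_s: 9.17
position: [0.4866, -0.0541, 0.041]
orientation: [0.995, -0.099, 0.0, 0.0]
force: [0.5, 0.3, 3.5]
grip_width: 0.0153
```

Gripped (15.3 mm). Tilt handle end up about the bowl end (15.5°), sliding slightly out.

Request:
send_rows(increments="0 0.001 0.012 0 0 0 1;0 0.002 0.03 -0.01 0.002 0 1;0 0.004 0.055 -0.022 0.0045 0 1;0.001 0.006 0.08 -0.034 0.007 0 1;0.001 0.008 0.105 -0.046 0.009 0 1;0.002 0.011 0.13 -0.058 0.012 0 1;0.002 0.013 0.155 -0.07 0.014 0 1;0.003 0.016 0.18 -0.084 0.017 0 1;0.003 0.016 0.18 -0.084 0.017 0 1;0.003 0.016 0.18 -0.084 0.017 0 1")

```text
time_s: 10.0
position: [0.4874, -0.0483, 0.0946]
orientation: [0.986, -0.098, -0.013, 0.133]
force: [-0.2, -0.9, -0.8]
grip_width: 0.0153
```

Run:
```python
from h import *
s=ctrl.state(); print(s['position'],s['force'],s['q'].round(2),s['grip_width'])
c=cam('side'); i=c['color'][200:400,140:360]; cv2.imwrite('pics/s3.png',cv2.resize(i,None,fx=3,fy=3,interpolation=cv2.INTER_CUBIC))
find(c,'side',['spoon','spoon_end','spoon_bowl'])
```

```text
[ 0.48736366 -0.04825126  0.09457752] [-0.21891367 -0.89396691 -0.82651551] [ 0.    0.63 -0.15  2.01  0.56  0.68 -0.79] 0.015300553011584143
side spoon 0.53 [ 0.491 -0.013  0.07 ]
side spoon_end 0.71 [ 0.495 -0.016  0.068]
side spoon_bowl 0.58 [ 0.496 -0.007  0.067]
```

View pics/s3.png

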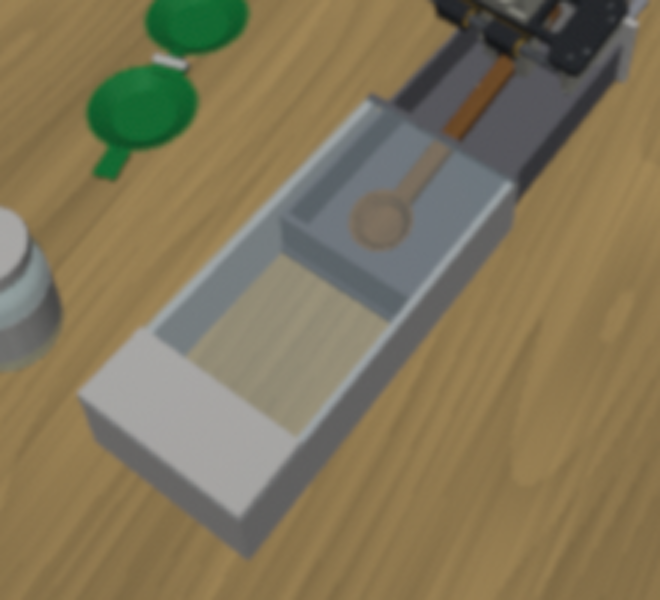

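Side view: bowl at about (380,220) in the crop, still under the cover, with handle slanting up into the gap. Checking its tilt by projecting hypotheses.

Run:
```python
from h import *
c=cam('side'); s=ctrl.state()
T=R.from_quat(s['orientation']).as_matrix(); p=s['position']
a=np.array([.199,.98,0])
g=p+T[:,2]*0.014   # spoon mid-thickness at grip
g=p+T[:,2]*0.021
for deg in (10,13,15.5,18,22):
    t=np.radians(deg); d=a*np.cos(t)-np.array([0,0,np.sin(t)])
    def q(k): u,v=pix(c,g+d*k); return round((u-140)*3),round((v-200)*3)
    print(deg,q(.174),q(.03),(g+d*.2).round(3),(g-d*.06).round(3))
```

```text
10 (377, 214) (490, 83) [0.525 0.137 0.039] [ 0.474 -0.113  0.084]
13 (379, 219) (491, 84) [0.524 0.135 0.029] [ 0.474 -0.113  0.087]
15.5 (381, 223) (491, 85) [0.524 0.133 0.02 ] [ 0.474 -0.112  0.09 ]
18 (382, 227) (491, 85) [0.523 0.131 0.012] [ 0.474 -0.111  0.092]
22 (386, 231) (491, 86) [ 0.522  0.126 -0.001] [ 0.474 -0.11   0.096]
```

Request:
send_rows(increments="-0.01 -0.05 0.014 0 0 0 1;-0.02 -0.1 0.028 0 0 0 1;-0.03 -0.15 0.042 0 0 0 1;-0.04 -0.2 0.057 0 0 0 1;-0.051 -0.25 0.071 0 0 0 1;-0.061 -0.3 0.085 0 0 0 1;-0.071 -0.35 0.099 0 0 0 1;-0.081 -0.4 0.113 0 0 0 1;-0.09 -0.44 0.125 0 0 0 1;-0.09 -0.44 0.125 0 0 0 1")

```text
time_s: 11.08
position: [0.4587, -0.1849, 0.1325]
orientation: [0.986, -0.102, -0.014, 0.135]
force: [-0.7, -0.8, -0.7]
grip_width: 0.0154
```

Run:
```python
from h import *
s=ctrl.state(); print(s['position'],s['force'],s['q'].round(2),s['grip_width'])
c=cam('side'); i=c['color'][150:350,180:400]; cv2.imwrite('pics/s4.png',cv2.resize(i,None,fx=3,fy=3,interpolation=cv2.INTER_CUBIC))
```

```text
[ 0.45872257 -0.18493845  0.13249027] [-0.65205202 -0.77885788 -0.66163837] [ 0.28  0.54 -0.15  2.02  0.57  0.68 -0.52] 0.015409546279781423
```

View pics/s4.png

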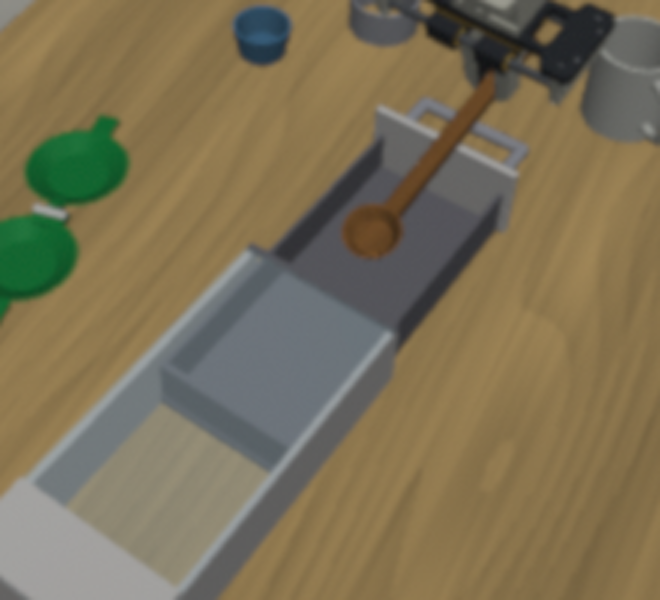

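The spoon is fully out from under the cover (bowl at (370,232), clear of the cover edge), still gripped. Lifting 0.2 m.

Request:
send_rows(increments="0 0 0.05 0 0 0 1;0 0 0.13 0 0 0 1;0 0 0.21 0 0 0 1;0 0 0.29 0 0 0 1;0 0 0.37 0 0 0 1;0 0 0.45 0 0 0 1;0 0 0.53 0 0 0 1;0 0 0.6 0 0 0 1;0 0 0.65 0 0 0 1;0 0 0.68 0 0 0 1")

```text
time_s: 11.97
position: [0.461, -0.1799, 0.3375]
orientation: [0.986, -0.098, -0.012, 0.133]
force: [0.7, 0.4, -0.9]
grip_width: 0.0158
```

Request:
send_rows(increments="0 0 0 0 0 0 1;0 0 0 0 0 0 1;0 0 0 0 0 0 1;0 0 0 0 0 0 1;0 0 0 0 0 0 1;0 0 0 0 0 0 1")

```text
time_s: 12.47
position: [0.4599, -0.1811, 0.3353]
orientation: [0.986, -0.098, -0.014, 0.133]
force: [0.1, -0.0, -0.3]
grip_width: 0.0152
```

Run:
```python
from h import *
s=ctrl.state(); print(s['time_s'],s['position'],s['force'],np.abs(s['qd']).max(),s['grip_width'])
c=cam('side','s5.png'); find(c,'side',['spoon','spoon_end','spoon_bowl','bin_handle'])
T=R.from_quat(s['orientation']).as_matrix(); p=s['position']; g=p+T[:,2]*.021; a=np.array([.199,.98,0])
for deg in (10,15,20,30):
    t=np.radians(deg); d=a*np.cos(t)-np.array([0,0,np.sin(t)])
    print(deg,np.round(pix(c,g+d*.174)),(g+d*.2).round(3))
```

```text
12.4667 [ 0.45993906 -0.18107879  0.33527728] [ 0.05741305 -0.04137679 -0.31456944] 0.006658842589339735 0.015177548445522085
side spoon 0.57 [ 0.476 -0.068  0.286]
side spoon_end 0.81 [ 0.478 -0.066  0.287]
side spoon_bowl 0.81 [ 0.479 -0.065  0.286]
side bin_handle 0.62 [ 0.485 -0.094  0.017]
10 [307. 161.] [0.498 0.006 0.28 ]
15 [307. 166.] [0.497 0.003 0.263]
20 [308. 170.] [ 0.496 -0.002  0.247]
30 [311. 177.] [ 0.493 -0.017  0.215]
```

View pics/s5.png

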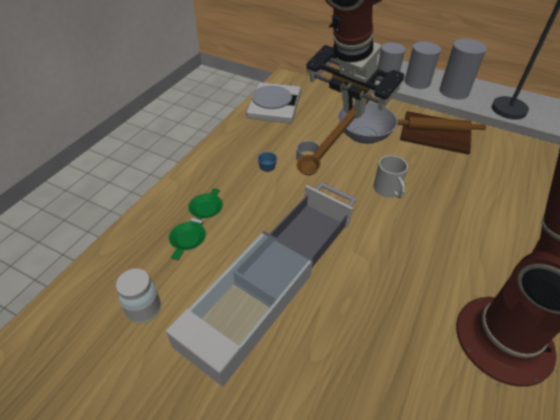

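Bowl at (307,165) matches a ~14° tilt: the spoon's lowest point is about 0.26 m up, the bin is still out, and the bystanders are untouched. Handing in.

```bash
python3 -c "
from rig import ctrl
print(ctrl.hand_in()); s=ctrl.state(); print(s['position'],s['grip_width'])"
```

```text
the job is handed in; nothing more can be done
None
the job is handed in; nothing more can be done
```

The spoon is out of the bin and held still in the air, and I have handed the job in. No verdict came back, so what follows rests on my own checks.

- **Bin:** I pinched the handle from above and pulled until the bin stopped moving and the force rose. The camera put the front rim at about 0.18 m of pull-out, and the bin was still pulled out in the last picture.
- **Slant:** I gripped the spoon about 60 mm from its handle end and tilted it to about 14°. That put the handle end at about 0.09 m and the bowl end at about 0.03 m. The bowl end was still about 0.1 m under the cover. I then drew it out along its own axis and raised it.
- **Last checks:** At 12.5 s the grip width was 15.2 mm and the joints were almost still. The lowest end of the spoon was at about 0.26 m, roughly 0.18 m above the front rim. The bystanders in view looked unmoved in the last picture, but I did not measure their positions again.
- **What disagreed:** My cover-edge estimates differed by up to about 8 mm between views, which stayed inside the margins. Several network detections were unreliable, such as bin_handle at about (0.48, -0.05) after the pull. I used pixel positions from the pictures for the handle and spoon instead. The closing state read after the hand-in was refused, so I have no reading from after that point.

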